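# Refill the pod dispenser and hold its key switch

### The arm

A 6-joint arm with a two-finger parallel gripper is mounted at the origin on the work surface. World frame = base frame: x ahead of the robot, y to its left, z up, the work surface at z = 0. Lengths are in m, angles in degrees, forces in N, time in s.
With the tool pointing down it reaches from about 0.4 to 0.825 m from the base axis. Payload 7 kg.
Tool frame: the origin (TCP) lies on the centre line of the jaws, within the pads' length; the fingertips stand 17 mm ahead of it and the grasp point (between the pads) lies 2 mm behind it; z points along the fingers, y is the direction in which the jaws open and shut (so a half turn about z gives the same grasp; the last joint's range is limited). The gripper opens to 88 mm and grips with 3 to 60 N. Pads are 19 mm wide; open, the fingers measure 130 mm over their backs; the gripper's body (78 mm by 193 mm) begins 47 mm behind the grasp point.
Start: joints at [84.975, 20.546, 0.682, 0, -70.136, -16.507], TCP at [0.248, 0.628, 0.244] pointing down, gripper open.
Joint ranges: [-176.03, 176.03], [-82.01, 121.73], [-58.28, 71.71], [-173.87, 95.51], [-174.79, -0.11], [-173.66, 173.66]. Speed limits (degrees/s): [136.94, 136.94, 172.46, 180, 180, 180].

### API

Orientations are given as [roll, pitch, yaw] about the fixed x, y, z axes, in that order (R = Rz(yaw) Ry(pitch) Rx(roll)).
In Python, from plant import telemetry, vision, close_job, recognise, silhouettes, place_of gives the robot as it stands.
- The arm moves only by the shell command python3 -m handwheel 'ROWS'. ROWS is JSON, a list that holds one entry, the list of rows, each a list of 5 numbers: the shift along the tool's x, y, z in m, then the turn about the tool's z in rad, then the closure, from 0 (fully open) to 1 (shut). In form: [[[tx, ty, tz, yaw, gripper], ...]]. A call has 1 to 20 rows; each row shifts and turns the commanded pose from where the row before left it, along the tool's axes as they then stand; what a row does not reach is not made up. A row lasts 1/12 s, in which the tool goes at most 41.7 mm and 7.16 degrees, less where a joint would pass 70% of its speed; a pose out of reach is approached as far as the arm can. A call with a gripper value outside its range is refused whole. The fingers move at their own pace and stop on an object; the grip force is fixed at half the most. Time passes only in rows, so rows that do not move let the fingers close. It gives the time, the measured TCP pose, the force and the opening at its end, in the units of the state.
- telemetry.get_obs(): the state, without advancing time (a new reading comes with each control period).
- vision.snapshot(name): name is "scene" or "top" or "wrist"; returns a dict with "color" (420x560x3 uint8, red, green, blue), "mtx" (3x3 intrinsics, pixels), "cam_to_world" (4x4, takes a point from camera to world coordinates); the wrist camera has in their place "tool_from_camera" (4x4, takes a point from camera to tool coordinates, whose origin is the TCP and whose axes are the flange's). Camera axes: x right, y down, z forward; pixel columns grow to the right and rows downward; lengths in m; the calibration is good to about 2 mm. A picture is of the moment at which its call begins: read the wrist's pose just before it. There is no depth.
- close_job(): hands the job in, once; it reports no verdict.
Trained networks look in a picture, given as the dict that the camera call returned (one of the last four; its "shot" number tells which), for a name from the list of things; names that differ only in an ending like _2 or _b are one class to them, and where a whole thing is asked for, a point or a joint stands for the part that bears it (a point fixed in the world has none). Each returns a list of dicts, best first, with "conf" (0 to 1); they miss things now and then, are a little off and sometimes report something else, mostly with a low value. They report only what shows in the picture. A call takes as long as a camera call. They do not tell look-alikes from the thing itself.
- recognise(name, picture): "xy" ([column, row] in pixels, amid what is visible of it).
- silhouettes(name, picture): "region" (420x560 bool, what is visible of it) and "xy" ([column, row] in pixels, amid what is visible of it).
- place_of(name, picture): "xy" ([column, row] in pixels: a listed point, or the origin of a listed thing).
The state is a dict: "clock": time; "joint_pos": joint angles; "qvel": joint speeds; "tau": joint torques, N m; "tool_pos": TCP position; "orientation": TCP orientation; "force": force on the tool from outside, world axes, zero at the start; "moment": the same for the moment, N m; "opening": finger opening in m.
Only numpy, scipy, OpenCV 4.12 (cv2) and the standard library are available. Lean on these libraries where they do the work, as an engineer would, in place of code of your own. Each camera call takes 0.05 s, during which the arm holds its last target.

### The job

Refill the pod dispenser: lift the tray by its bar so that all four pods slide into the hopper, and lower the tray level again. Then take the key from its block, work it fully home past the sticky pins of the dispenser's lock, and only then turn it a quarter turn clockwise. Finish while still gripping the key and holding it turned against its spring, and leave the cup, jug and cutlery box where they are.

Things in the scene. Friction and masses are not known exactly. Their poses are not given: they have to be found in the camera images.
- dispenser: Pod dispenser, fixed to the counter. Origin on the counter straight below the tray hinge, mid-width; x runs from the tray (-x, nearer the robot) to the hopper (+x), y left, z up. Under the tray is a housing 64 mm high, x -110 to 0, y -55 to 55 mm. The lock post at its right is 60 x 66 mm about x=-20, y=-145 mm, 80 mm high.
- hopper (a point): Centre of the hopper's inner floor, 12 mm above the counter; axes as the dispenser's. The hopper is an open box with clear walls behind the tray, 135 mm (x) by 150 mm (y) inside; front wall up to 70 mm above the counter, sides to 110, back to 140.
- tray_hinge (a point): Middle of the tray's hinge line, 75 mm above the counter at the front rim of the hopper; the hinge runs along the dispenser's y axis.
- tray (a joint): Tray angle, rad: 0 = level (resting), growing as its bar end is lifted, stop at 1.0. A dark steel pan 120 mm long, 130 mm wide, side walls 18 mm high, end wall at the bar 10 mm high, open at the hinge end; about 0.25 kg. Pods slide off from about 0.6 rad. Damped; it sinks back level when lowered or let go.
- tray_bar (a point): Middle of the tray's lifting bar: round, pale wood, 12 mm thick, 100 mm long, parallel to the hinge and 165 mm from it, on two arms 92 mm apart; level with the hinge when the tray is down. 39 mm are free between bar and tray, 69 mm beneath the bar, and nothing stands in front. The bar can roll between the fingers as the tray swings.
- pod0: White drink pod, a tapered cup lying upside down on the tray: 38 mm across below, 27 mm on top, 28 mm high, about 15 g. Origin at the centre of its wide face (underneath at the start), z towards the narrow face.
- pod1: White drink pod, a tapered cup lying upside down on the tray: 38 mm across below, 27 mm on top, 28 mm high, about 15 g. Origin at the centre of its wide face (underneath at the start), z towards the narrow face.
- pod2: White drink pod, a tapered cup lying upside down on the tray: 38 mm across below, 27 mm on top, 28 mm high, about 15 g. Origin at the centre of its wide face (underneath at the start), z towards the narrow face.
- pod3: White drink pod, a tapered cup lying upside down on the tray: 38 mm across below, 27 mm on top, 28 mm high, about 15 g. Origin at the centre of its wide face (underneath at the start), z towards the narrow face.
- keyblock: Dark wooden key block fixed to the counter, 60 x 50 mm, 36 mm high, on a 74 x 64 mm foot, holding the key upright. Origin at the centre of its underside. It may stand at the left or at the right of the dispenser.
- key: Service key standing upright in the block. Grey head 36 wide (x), 12 thick (y), 36 mm high (z), to be pinched across its thickness; steel blade 14 wide (x), 4.5 thick (y), 30 mm long with tapered tip, pointing to -z. Origin at the middle of the head's underside, where the blade begins. 45 g. Same after half a turn about z. Draws straight up out of the block.
- lock_mouth (a point): Centre of the keyway's mouth on top of the lock plug, 85 mm above the counter, turning with the plug; x along the keyway, z up. Keyway 16.5 (x) by 6.5 mm (y), 34 mm deep, with a 3 mm funnel. The key is home when its head sits on the plug: key meets this point.
- lock_pins (a point): Point in the keyway 17 mm below its mouth, between two sticky sprung pins 13 and 21 mm below the mouth that press on the flats of the blade. The key catches there: it needs up to about 12 N downwards, mostly less if rocked a few degrees about its z while it goes in.
- plug (a joint): Turn of the lock plug, rad: 0 = rest (keyway along the dispenser's x), growing clockwise seen from above, stop at 1.57. A spring brings it back, 0.01 Nm at rest to 0.12 Nm fully turned, so it must be held. The key has up to 0.15 rad of play in the keyway, by which the plug lags.
- stirrer_cup: Bystander: plain white cup, 74 mm across the rim, 85 mm high, with wooden stirrers standing in it to about 130 mm. Origin at the centre of its underside. Not to be disturbed.
- jug: Bystander: steel coffee jug with a black lid and a black handle, 128 mm across, 168 mm high. Origin at the centre of its underside. Not to be disturbed.
- cutlery_box: Bystander: low black open box, 90 x 220 x 45 mm, with spoons in it. Origin at the centre of its underside. Not to be disturbed.
Things that resemble listed ones, but are neither listed nor needed, are in the scene too. Leave any red or yellow look-alike of the pod0 alone.

How it is judged:
By the outcome, as a careful person would: the job done as asked, in the order asked, and still so for the second after the job is handed in, while the arm keeps its last pose, push and grip.
It also fails if it takes over 64 s, if anything falls off the work surface, if the arm or the gripper's body presses on something with over 40 N, if the wrist force passes 120 N, or if a joint passes its speed limit or range.

## Working session

There is one attempt and no reset: what is moved stays moved. The work goes in short steps, Python scripts to look and compute and a shell command to move; the robot and the scene stay as the last step left them, time stands still between calls to the robot, and variables do not carry over. Pictures are saved under pics/ and viewed, and the job is handed in when it is done.

```bash
ls; mkdir -p pics; python3 - <<'E'
from plant import telemetry, vision
import cv2
o=telemetry.get_obs();print(o)
for n in("scene","top","wrist"):
    p=vision.snapshot(n);cv2.imwrite(f"pics/{n}0.png",cv2.resize(p["color"][:,:,::-1],(784,588)))
    print(n,p["mtx"].tolist(),[ (k,v.round(4).tolist()) for k,v in p.items() if "cam" in k and k!="color"])
E
```

```text
pics
{'clock': 0.0, 'joint_pos': array([ 8.49775318e+01,  2.05912523e+01,  6.32796837e-01, -2.07484207e-02,
       -7.01356393e+01, -1.65067366e+01]), 'qvel': array([ 0.03030506, -0.01127626, -0.11415746, -0.02744049,  0.02781541,
       -0.11658021]), 'tau': array([ 1.69017716e-03, -5.82713985e+01,  2.93038934e+01,  6.99707463e+00,
        6.87621126e-03, -1.53871306e-04]), 'tool_pos': array([0.24755922, 0.62745793, 0.24261533]), 'orientation': array([ 1.79904241e+02, -8.03678265e-03, -2.15362643e+01]), 'force': array([0.26773819, 0.0778785 , 0.00396885]), 'moment': array([-0.00186679, -0.00982064, -0.04861278]), 'opening': 0.08774338932468823}
scene [[384.93602903985646, 0.0, 287.0276718744487], [0.0, 384.93602903985646, 206.6114892113016], [0.0, 0.0, 1.0]] [('cam_to_world', [[-0.8612, 0.3743, -0.344, 0.8367], [0.5083, 0.6251, -0.5924, 0.4985], [-0.0067, -0.685, -0.7285, 0.7051], [0.0, 0.0, 0.0, 1.0]])]
top [[415.42461623868587, 0.0, 276.2493086354278], [0.0, 415.42461623868587, 203.92443503064635], [0.0, 0.0, 1.0]] [('cam_to_world', [[0.0185, -0.9815, 0.1905, 0.3675], [-0.9996, -0.0137, 0.0264, -0.0233], [-0.0233, -0.1909, -0.9813, 1.0885], [0.0, 0.0, 0.0, 1.0]])]
wrist [[357.1159173517118, 0.0, 270.8853264725043], [0.0, 357.1159173517118, 208.01747870669246], [0.0, 0.0, 1.0]] [('tool_from_camera', [[-0.0005, -0.955, -0.2966, 0.0801], [1.0, -0.0002, -0.001, -0.0001], [0.0009, -0.2966, 0.955, -0.142], [0.0, 0.0, 0.0, 1.0]])]
```

View pics/scene0.png

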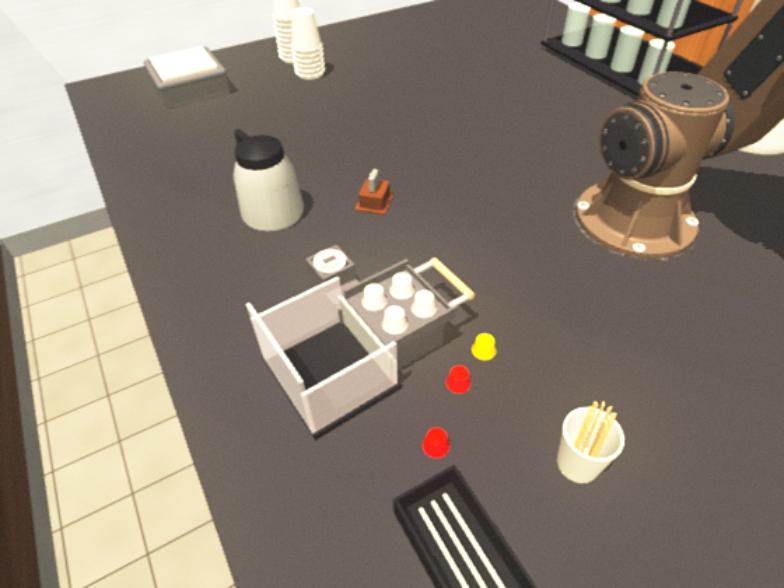

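View pics/top0.png

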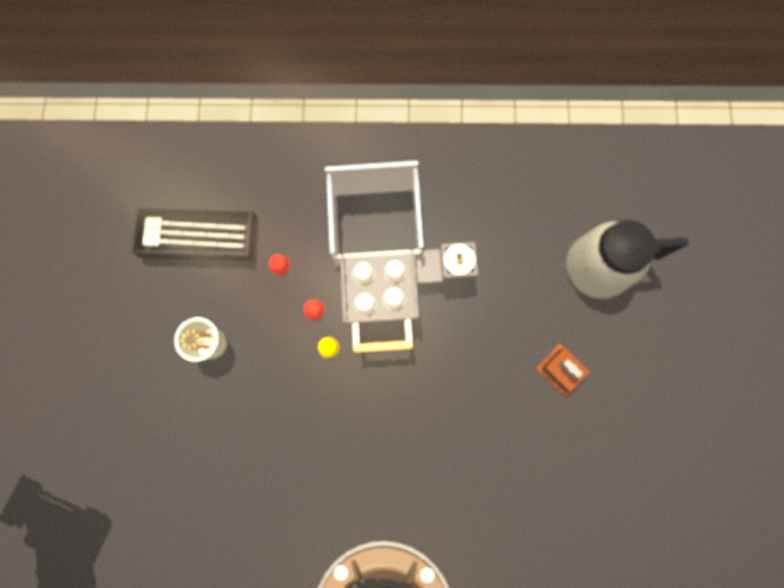

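View pics/wrist0.png

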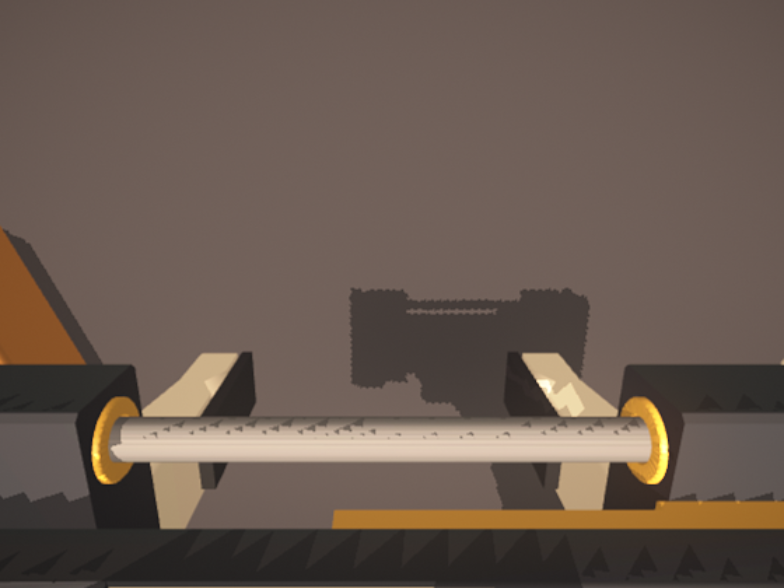

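```bash
cat > h.py <<'E'
from plant import telemetry, vision, recognise, silhouettes, place_of
import numpy as np, cv2
from scipy.spatial.transform import Rotation as R
def obs(): return telemetry.get_obs()
def T_tool(o):
    T=np.eye(4);T[:3,:3]=R.from_euler('xyz',o['orientation'],degrees=True).as_matrix();T[:3,3]=o['tool_pos'];return T
def snap(n):
    o=obs();p=vision.snapshot(n)
    p['T']=p['cam_to_world'] if 'cam_to_world' in p else T_tool(o)@p['tool_from_camera']
    return p
def ray(p,xy):
    d=np.linalg.inv(p['mtx'])@[xy[0],xy[1],1];return p['T'][:3,3],p['T'][:3,:3]@d
def at(p,xy,z):
    c,d=ray(p,xy);return c+d*(z-c[2])/d[2]
def tri(l):
    A=np.zeros((3,3));b=np.zeros(3)
    for p,xy in l:
        c,d=ray(p,xy);d=d/np.linalg.norm(d);M=np.eye(3)-np.outer(d,d);A+=M;b+=M@c
    return np.linalg.solve(A,b)
def proj(p,X):
    q=np.linalg.inv(p['T'])@np.append(X,1);q=p['mtx']@q[:3];return q[:2]/q[2]
def save(p,name,box=None,s=1.4):
    im=p['color'][:,:,::-1]
    if box: im=im[box[1]:box[3],box[0]:box[2]]
    cv2.imwrite('pics/'+name,cv2.resize(im,None,fx=s,fy=s,interpolation=cv2.INTER_CUBIC))
E
python3 - <<'E'
from h import *
Z=dict(dispenser=0,tray_hinge=.075,hopper=.012,tray_bar=.075,keyblock=0,key=.036,lock_mouth=.085,pod0=.077,stirrer_cup=0,jug=0,cutlery_box=0)
P=[snap("scene"),snap("top")]
for n,z in Z.items():
    r=[place_of(n,p) for p in P]
    for p,q in zip("ST",r):
        for d in q[:5]: print(n,p,round(d['conf'],2),np.round(d['xy'],1),at(P["ST".index(p)],d['xy'],z).round(4))
    if r[0] and r[1]: print('   tri',tri([(P[i],r[i][0]['xy']) for i in(0,1)]).round(4))
E
```

```text
dispenser S 0.69 [262.9 254.7] [0.6259 0.0252 0.    ]
dispenser S 0.4 [233.9 264. ] [0.6928 0.0146 0.    ]
dispenser T 0.72 [269.9 189.4] [0.6183 0.0239 0.    ]
   tri [ 0.622   0.0226 -0.0065]
tray_hinge S 0.87 [258.7 234.6] [0.6314 0.0251 0.075 ]
tray_hinge S 0.35 [268.4 143.2] [ 0.464  -0.2387  0.075 ]
tray_hinge T 0.93 [267.2 182.1] [0.6198 0.0278 0.075 ]
tray_hinge T 0.75 [405.1 266.2] [ 0.4164 -0.3079  0.075 ]
tray_hinge T 0.56 [281.  214.6] [ 0.5375 -0.0082  0.075 ]
   tri [0.6257 0.025  0.0698]
hopper S 0.71 [268.3 138.1] [ 0.4152 -0.3342  0.012 ]
hopper S 0.55 [234.9 263.1] [0.6924 0.0219 0.012 ]
hopper T 0.87 [273.2 161.8] [0.6919 0.0161 0.012 ]
hopper T 0.15 [152.9 244.9] [0.4631 0.3256 0.012 ]
   tri [0.5975 0.0098 0.3036]
tray_bar S 0.94 [322.3 197.6] [0.4553 0.0033 0.075 ]
tray_bar T 0.65 [274.3 245.9] [0.4599 0.0069 0.075 ]
tray_bar T 0.17 [326.4 186.9] [ 0.6093 -0.1205  0.075 ]
   tri [0.459  0.0071 0.0804]
keyblock S 0.58 [236.  188.7] [ 0.5861 -0.1996  0.    ]
keyblock S 0.57 [270.1 146.6] [ 0.4232 -0.3096  0.    ]
keyblock T 0.95 [402.1 266. ] [ 0.4204 -0.3213  0. 
[... 683 characters left out ...]
81.9 215.6] [ 0.5347 -0.0105  0.077 ]
pod0 T 0.59 [259.  198.2] [0.5778 0.0472 0.077 ]
pod0 T 0.55 [261.9 216.1] [0.5327 0.0388 0.077 ]
   tri [ 0.5672  0.0576 -0.0302]
stirrer_cup S 0.77 [410.7 328.1] [0.4624 0.3259 0.    ]
stirrer_cup T 0.93 [155.  247.2] [0.4582 0.3234 0.    ]
   tri [ 0.459   0.3248 -0.0057]
jug S 0.95 [195.2 151.3] [ 0.6209 -0.4029  0.    ]
jug T 0.58 [428.5 189.5] [ 0.6236 -0.399   0.    ]
jug T 0.31 [282.4 193.7] [ 0.6069 -0.0099  0.    ]
   tri [ 0.6224 -0.3974  0.0044]
cutlery_box S 0.63 [341.2 407.7] [0.6618 0.3725 0.    ]
cutlery_box T 0.73 [142.7 167.7] [0.6747 0.3736 0.    ]
cutlery_box T 0.22 [404.6 268.3] [ 0.4146 -0.3275  0.    ]
   tri [0.6681 0.3719 0.0129]
```

```bash
python3 -m handwheel '[[[0,0,0,0.1143,0],[0,0,0,0.1143,0],[0,0,0,0.1143,0],[0,0,0,0.1143,0],[0,0,0,0.1143,0],[0,0,0,0.1143,0],[0,0,0,0.1143,0],[0,0,0,0.1143,0],[0,0,0,0.1143,0],[0,0,0,0.1143,0]]]'
python3 -m handwheel '[[[0.0314,-0.009,0,0,0],[0.0314,-0.009,0,0,0],[0.0314,-0.009,0,0,0],[0.0314,-0.009,0,0,0],[0.0314,-0.009,0,0,0],[0.0314,-0.009,0,0,0],[0.0314,-0.009,0,0,0],[0.0314,-0.009,0,0,0],[0.0314,-0.009,0,0,0],[0.0314,-0.009,0,0,0],[0.0314,-0.009,0,0,0],[0.0314,-0.009,0,0,0],[0.0314,-0.009,0,0,0],[0.0314,-0.009,0,0,0],[0.0314,-0.009,0,0,0],[0.0314,-0.009,0,0,0],[0.0314,-0.009,0,0,0],[0.0314,-0.009,0,0,0],[0.0314,-0.009,0,0,0],[0.0314,-0.009,0,0,0]]]'
python3 -m handwheel '[[[0,0,0,0,0],[0,0,0,0,0],[0,0,0,0,0]]]'
python3 - <<'E'
from h import *
o=obs();print(o['clock'],o['joint_pos'],o['tool_pos'],o['orientation'])
P=[snap("wrist"),snap("top")]
save(P[0],"w1.png");save(P[1],"t1.png",(200,90,420,310),2.7)
for n,z in dict(tray_hinge=.075,tray_bar=.075,lock_mouth=.085,dispenser=0,pod0=.077).items():
  for k in(0,1):
    for d in place_of(n,P[k])[:4]: print(n,"WT"[k],round(d['conf'],2),np.round(d['xy'],1),at(P[k],d['xy'],z).round(4))
# bar silhouette
for k in(0,1):
  for d in silhouettes("tray_bar",P[k])[:1]:
    m=d['region'];c=cv2.minAreaRect(np.argwhere(m)[:,::-1].astype(np.float32));print(k,d['conf'],m.sum(),c)
E
```

```text
clock: 2.18
tool_pos: [0.2478, 0.6278, 0.2435]
orientation: [-180.0, -0.0, -87.3]
force: [-0.1, 0.0, -0.4]
opening: 0.0876
clock: 3.85
tool_pos: [0.4604, 0.0085, 0.244]
orientation: [-179.9, 0.0, -87.0]
force: [-0.3, 0.6, 0.3]
opening: 0.0874
clock: 4.1
tool_pos: [0.4601, 0.0099, 0.2436]
orientation: [-180.0, 0.0, -87.1]
force: [0.2, -0.7, -0.7]
opening: 0.0874
4.1 [ 2.58615872e+01 -1.88124796e-01 -2.51631366e+01 -9.11944758e-03
 -6.50158105e+01 -2.29474524e+01] [0.46006502 0.00992588 0.24358553] [-1.79994772e+02  1.11906681e-02 -8.70897158e+01]
tray_hinge W 0.94 [ 89.1 191.8] [0.6227 0.0193 0.075 ]
tray_bar W 0.6 [270.7 188.6] [0.4601 0.0082 0.075 ]
lock_mouth W 0.67 [74.4  9.5] [ 0.6144 -0.1253  0.085 ]
lock_mouth T 0.64 [327.8 185.3] [ 0.611 -0.123  0.085]
dispenser W 0.71 [121.6 176.9] [0.6236 0.0221 0.    ]
pod0 W 0.97 [130.6 222.1] [0.5866 0.0457 0.077 ]
pod0 W 0.88 [204.8 276.4] [0.519  0.0977 0.077 ]
pod0 W 0.72 [179.1 167.3] [ 0.541  -0.0074  0.077 ]
pod0 W 0.68 [189.6 217.7] [0.5326 0.0387 0.077 ]
pod0 T 0.61 [202.7 190.6] [0.5953 0.189  0.077 ]
0 0.94 15488 ((172.71006774902344, 191.98130798339844), (150.68466186523438, 213.82070922851562), 88.49256896972656)
```

View pics/w1.png

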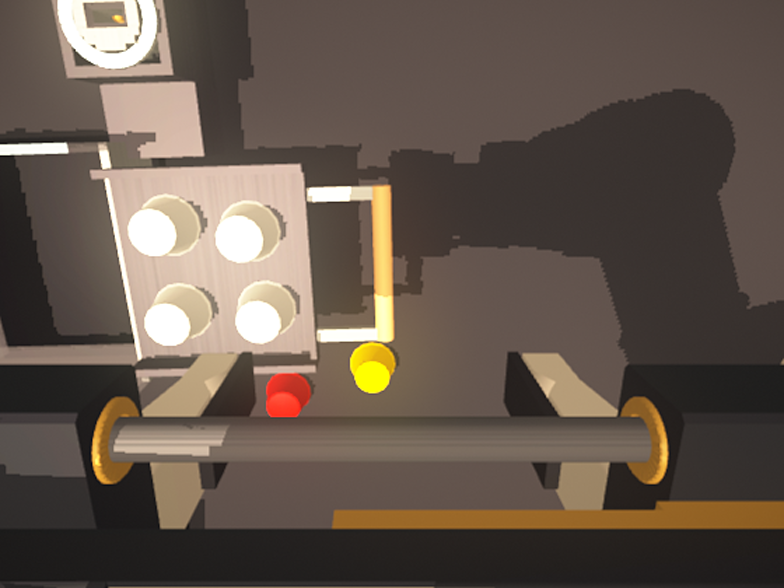

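```bash
python3 - <<'E'
from h import *
p=snap("wrist")
im=p['color'];hsv=cv2.cvtColor(im,cv2.COLOR_RGB2HSV)
# wood bar pixels
m=np.zeros(im.shape[:2],bool);s=hsv[128:246,255:290];m[128:246,255:290]=(s[...,1]>70)&(s[...,2]>120)&(s[...,0]>8)&(s[...,0]<28)
pts=np.argwhere(m)[:,::-1];print(len(pts),pts.min(0),pts.max(0))
vx,vy,x0,y0=cv2.fitLine(pts.astype(np.float32),cv2.DIST_HUBER,0,.01,.01).ravel()
f=lambda y:(x0+vx/vy*(y-y0)+.5*0,y)
a=at(p,f(pts[:,1].min()),.075);b=at(p,f(pts[:,1].max()),.075)
print(a,b,np.linalg.norm(b-a),(a+b)/2,'yaw',np.degrees(np.arctan2(-(b-a)[0],(b-a)[1])))
# tray hinge edge & others by hand (px in 784 view)
for q,z in [((91,175),.093),((140,378),.093),((302,165),.085),((316,358),.085),((109,20),.085)]:
    print(q,at(p,np.array(q)/1.4,z).round(4))
save(p,"w1c.png",(20,0,140,70),6)
E
```

```text
1561 [255 131] [289 245]
[ 0.4607428  -0.04228721  0.075     ] [0.45649249 0.0628695  0.075     ] 0.1052425719494814 [0.45861765 0.01029115 0.075     ] yaw 2.314569899506428
(91, 175) [ 0.6273 -0.04    0.093 ]
(140, 378) [0.6109 0.0876 0.093 ]
(302, 165) [ 0.5082 -0.0513  0.085 ]
(316, 358) [0.4983 0.0714 0.085 ]
(109, 20) [ 0.6123 -0.1218  0.085 ]
```

View pics/w1c.png

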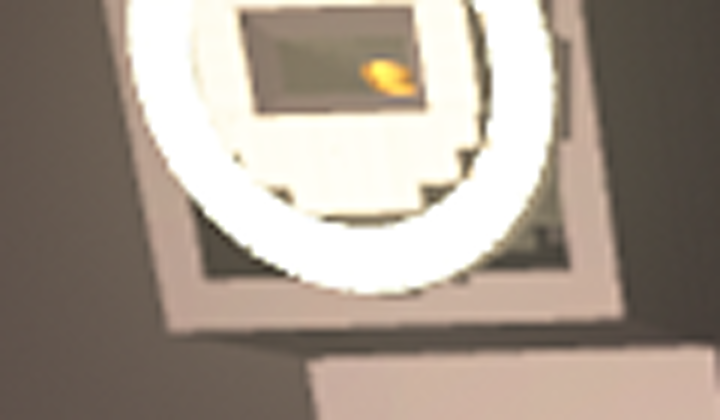

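```bash
python3 -m handwheel '[[[0,0.0015,0,-0.016,0.59],[0,0,0.01,0,0.59],[0,0,0.02,0,0.59],[0,0,0.02,0,0.59],[0,0,0.02,0,0.59],[0,0,0.02,0,0.59],[0,0,0.01,0,0.59],[0,0,0,0,0.59],[0,0,0,0,0.59]]]'
python3 - <<'E'
from h import *
o=obs();print(o['tool_pos'],o['orientation'],o['opening'])
save(snap("wrist"),"w2.png");save(snap("scene"),"s2.png",(200,100,420,310),2.7)
E
```

```text
clock: 5.6
tool_pos: [0.4582, 0.0097, 0.1429]
orientation: [179.9, -0.0, -86.1]
force: [0.3, 0.1, 0.4]
opening: 0.0373
[0.45824469 0.00974012 0.14293748] [ 1.79910837e+02 -4.24452493e-02 -8.60941716e+01] 0.03730644284261149
```

View pics/w2.png

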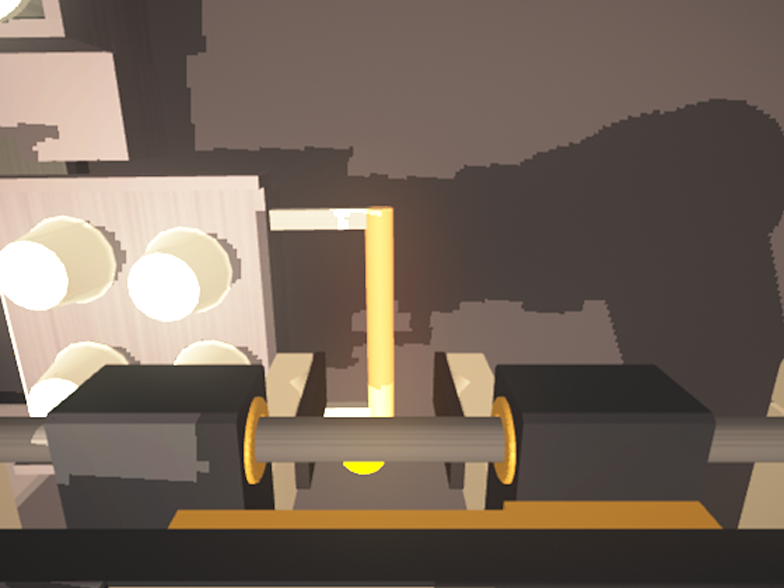

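View pics/s2.png

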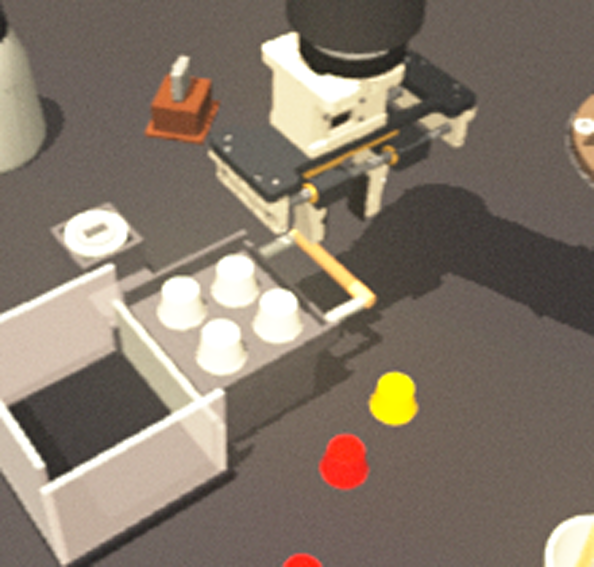

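```bash
python3 -m handwheel '[[[0,0,0.015,0,0.59],[0,0,0.015,0,0.59],[0,0,0.015,0,0.59],[0,0,0.015,0,0.59],[0,0,0.01,0,0.59],[0,0,0,0,0.59],[0,0,0,0,1],[0,0,0,0,1],[0,0,0,0,1],[0,0,0,0,1],[0,0,0,0,1],[0,0,0,0,1]]]'
python3 - <<'E'
from h import *
o=obs();print(o['tool_pos'],o['orientation'],o['opening'],o['force'])
save(snap("wrist"),"w3.png")
# arc waypoints increments
r=.165
for n in (20,):
  t=np.linspace(0,.9,n+1);x=-r*np.cos(t);z=r*np.sin(t)
  print(np.c_[t[1:],-np.diff(x),-np.diff(z)].round(4).tolist())
E
```

```text
clock: 6.7
tool_pos: [0.4581, 0.01, 0.0742]
orientation: [180.0, 0.0, -86.1]
force: [-5.0, 2.6, 6.8]
opening: 0.011
[0.45806224 0.00998944 0.07415137] [ 1.79971111e+02  1.18793191e-02 -8.61100191e+01] 0.011015038229794695 [-4.9994815   2.58873465  6.80162041]
[[0.045, -0.0002, -0.0074], [0.09, -0.0005, -0.0074], [0.135, -0.0008, -0.0074], [0.18, -0.0012, -0.0073], [0.225, -0.0015, -0.0073], [0.27, -0.0018, -0.0072], [0.315, -0.0021, -0.0071], [0.36, -0.0025, -0.007], [0.405, -0.0028, -0.0069], [0.45, -0.0031, -0.0068], [0.495, -0.0034, -0.0066], [0.54, -0.0037, -0.0065], [0.585, -0.004, -0.0063], [0.63, -0.0042, -0.0061], [0.675, -0.0045, -0.0059], [0.72, -0.0048, -0.0057], [0.765, -0.005, -0.0055], [0.81, -0.0053, -0.0052], [0.855, -0.0055, -0.005], [0.9, -0.0057, -0.0047]]
```

View pics/w3.png

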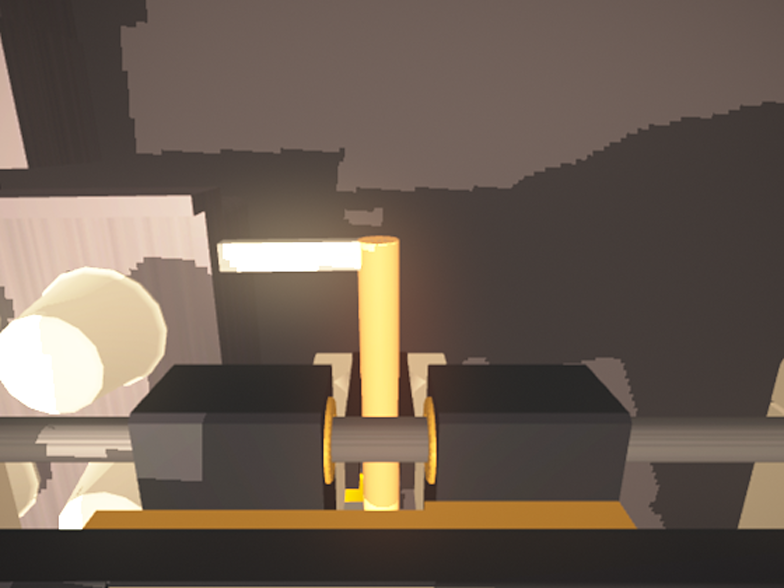

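```bash
python3 -m handwheel '[[[0,-0.0002,-0.0074,0,1],[0,-0.0005,-0.0074,0,1],[0,-0.0008,-0.0074,0,1],[0,-0.0012,-0.0073,0,1],[0,-0.0015,-0.0073,0,1],[0,-0.0018,-0.0072,0,1],[0,-0.0021,-0.0071,0,1],[0,-0.0025,-0.007,0,1]]]'
```

```text
clock: 7.42
tool_pos: [0.4679, 0.0106, 0.1321]
orientation: [179.9, 0.0, -86.1]
force: [-6.9, 5.0, -1.0]
opening: 0.011
```

```bash
python3 -m handwheel '[[[0,-0.0028,-0.0069,0,1],[0,-0.0031,-0.0068,0,1],[0,-0.0034,-0.0066,0,1],[0,-0.0037,-0.0065,0,1],[0,-0.004,-0.0063,0,1],[0,-0.0042,-0.0061,0,1],[0,-0.0045,-0.0059,0,1],[0,-0.0048,-0.0057,0,1],[0,-0.005,-0.0055,0,1],[0,-0.0053,-0.0052,0,1],[0,-0.0055,-0.005,0,1],[0,-0.0057,-0.0047,0,1],[0,0,0,0,1],[0,0,0,0,1],[0,0,0,0,1],[0,0,0,0,1]]]'
python3 - <<'E'
from h import *
save(snap("scene"),"s4.png",(150,100,420,310),2.7)
E
```

```text
clock: 8.75
tool_pos: [0.5185, 0.014, 0.2053]
orientation: [179.8, 0.0, -86.1]
force: [-20.5, 6.9, 22.2]
opening: 0.011
```

View pics/s4.png

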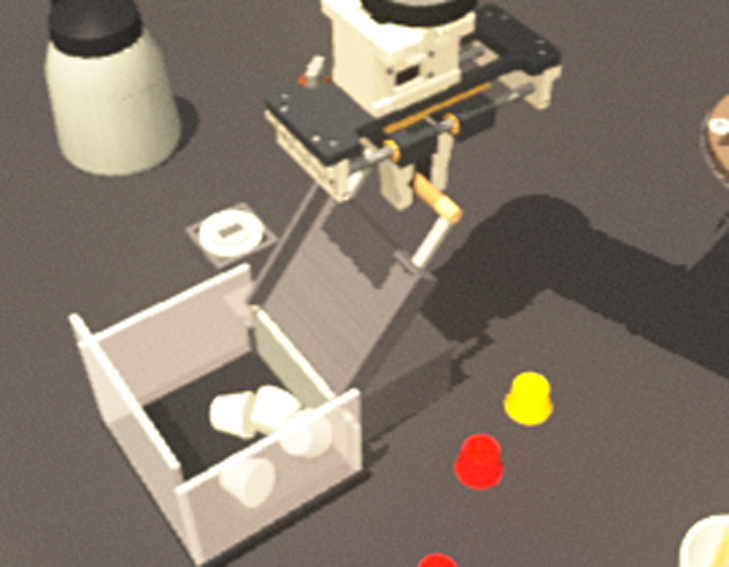

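```bash
python3 -m handwheel '[[[0,0.0057,0.0047,0,1],[0,0.0055,0.005,0,1],[0,0.0053,0.0052,0,1],[0,0.005,0.0055,0,1],[0,0.0048,0.0057,0,1],[0,0.0045,0.0059,0,1],[0,0.0042,0.0061,0,1],[0,0.004,0.0063,0,1],[0,0.0037,0.0065,0,1],[0,0.0034,0.0066,0,1],[0,0.0031,0.0068,0,1],[0,0.0028,0.0069,0,1],[0,0.0025,0.007,0,1],[0,0.0021,0.0071,0,1],[0,0.0018,0.0072,0,1],[0,0.0015,0.0073,0,1],[0,0.0012,0.0073,0,1],[0,0.0008,0.0074,0,1],[0,0.0005,0.0074,0,1],[0,0.0002,0.0064,0,1]]]'
python3 -m handwheel '[[[0,0,0,0,0.59],[0,0,0,0,0.59],[0,0,0,0,0.59],[0,0,0,0,0.59],[0,0,-0.015,0,0.59],[0,0,-0.02,0,0.59],[0,0,-0.025,0,0.59],[0,0,-0.03,0,0.59],[0,0,-0.03,0,0.59],[0,0,-0.03,0,0]]]'
python3 - <<'E'
from h import *
p=snap("scene");save(p,"s5.png",(150,70,420,280),2.7)
q=snap("top");save(q,"t5.png",(230,110,450,310),3.2)
for a,b in((p,"S"),(q,"T")):
  for n in("key","keyblock"):
    for d in place_of(n,a)[:3]: print(n,b,d['conf'],d['xy'])
E
```

```text
clock: 10.47
tool_pos: [0.4581, 0.0094, 0.0744]
orientation: [179.9, -0.0, -86.1]
force: [-4.8, -3.6, 0.9]
opening: 0.0113
clock: 11.3
tool_pos: [0.4588, 0.0101, 0.2268]
orientation: [-179.9, 0.0, -86.1]
force: [0.2, 0.9, -1.3]
opening: 0.0388
key S 0.42 [264.5, 136.6]
keyblock S 0.86 [268.4, 144.2]
key T 0.67 [406.5, 263.9]
```

View pics/s5.png

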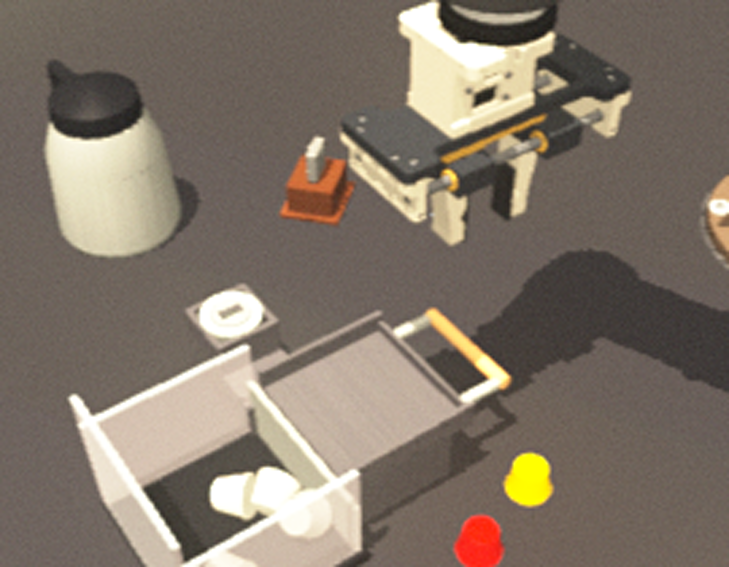

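View pics/t5.png

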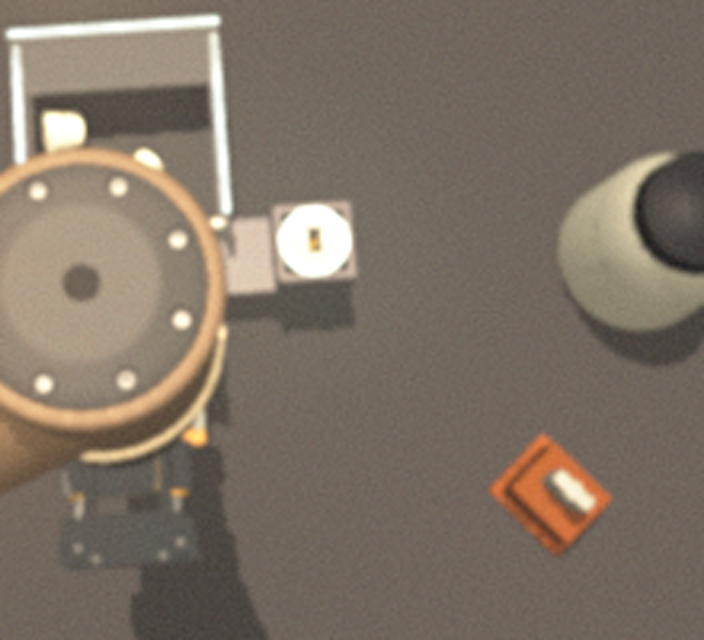

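```bash
python3 -m handwheel '[[[0.0277,0.0047,0,0,0],[0.0277,0.0047,0,0,0],[0.0277,0.0047,0,0,0],[0.0277,0.0047,0,0,0],[0.0277,0.0047,0,0,0],[0.0277,0.0047,0,0,0],[0.0277,0.0047,0,0,0],[0.0277,0.0047,0,0,0],[0.0277,0.0047,0,0,0],[0.0277,0.0047,0,0,0],[0.0277,0.0047,0,0,0],[0.0277,0.0047,0,0,0]]]'
python3 -m handwheel '[[[0,0,0,-0.12,0],[0,0,0,-0.12,0],[0,0,0,-0.12,0],[0,0,0,-0.12,0],[0,0,0,-0.12,0],[0,0,0,-0.12,0],[0,0,0,-0.12,0],[0,0,0,-0.12,0],[0,0,0,-0.12,0],[0,0,0,-0.12,0],[0,0,0,-0.12,0],[0,0,0,-0.12,0],[0,0,0,-0.12,0],[0,0,0,-0.12,0],[0,0,0,-0.12,0],[0,0,0,-0.12,0],[0,0,0,-0.12,0],[0,0,0,-0.12,0],[0,0,0,-0.12,0],[0,0,0,0,0]]]'
python3 - <<'E'
from h import *
o=obs();print(o['clock'],o['joint_pos'],o['tool_pos'],o['orientation'])
p=snap("wrist");save(p,"w6.png")
for n,z in(("key",.036),("keyblock",0)):
    for d in place_of(n,p)[:3]: print(n,d['conf'],np.round(d['xy'],1),at(p,d['xy'],z).round(4))
E
```

```text
clock: 12.6
tool_pos: [0.4241, -0.3267, 0.2232]
orientation: [179.9, 0.1, -86.1]
force: [0.7, 0.1, 0.9]
opening: 0.0875
clock: 14.27
tool_pos: [0.4245, -0.3252, 0.2232]
orientation: [-179.9, 0.1, 44.8]
force: [0.1, -0.8, 0.0]
opening: 0.0876
14.2667 [-1.64468926e+01  8.28932019e+00 -1.86294017e+01 -8.60069365e-03
 -6.32236689e+01  1.51297784e+02] [ 0.42447659 -0.32524017  0.22316552] [-1.79871422e+02  6.16577642e-02  4.48470767e+01]
key 0.8 [269.  182.1] [ 0.4253 -0.3203  0.036 ]
keyblock 0.6 [271.6 175.3] [ 0.4261 -0.3228  0.    ]
```

View pics/w6.png

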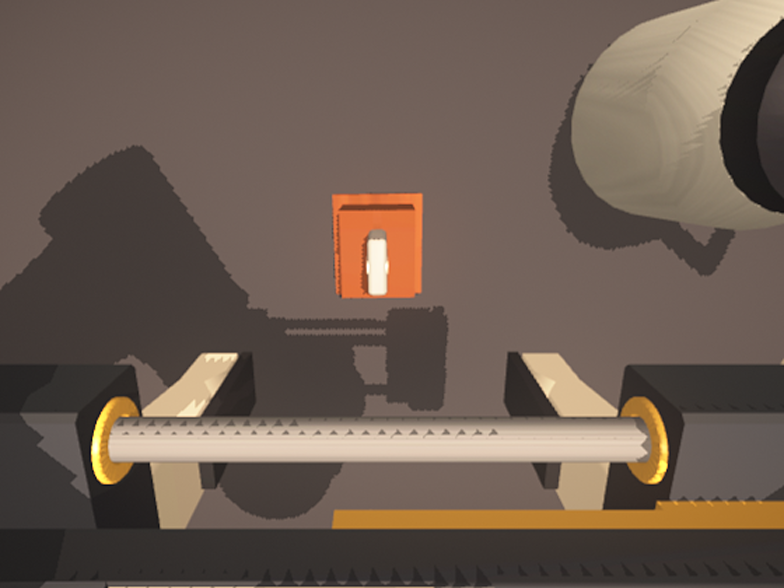

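```bash
python3 - <<'E'
from h import *
p=snap("wrist");save(p,"w6c.png",(230,130,310,220),6.6)
T=T_tool(obs());
for q,z in (((377,266),.072),((377,239),.072),((377,295),.072),((269,182.1),.036)):
    q=np.array(q)/1.4 if q[1]>200 else q
    X=at(p,q,z);print(q,X.round(4),(np.linalg.inv(T)@np.append(X,1))[:3].round(4))
E
```

```text
[269.28571429 190.        ] [ 0.427 -0.32   0.072] [ 0.0055 -0.0022  0.152 ]
[269.28571429 170.71428571] [ 0.4389 -0.3084  0.072 ] [ 0.022  -0.0021  0.152 ]
[269.28571429 210.71428571] [ 0.4138 -0.3328  0.072 ] [-0.013  -0.0022  0.152 ]
(269, 182.1) [ 0.4256 -0.3206  0.036 ] [ 0.004  -0.0027  0.188 ]
```

View pics/w6c.png

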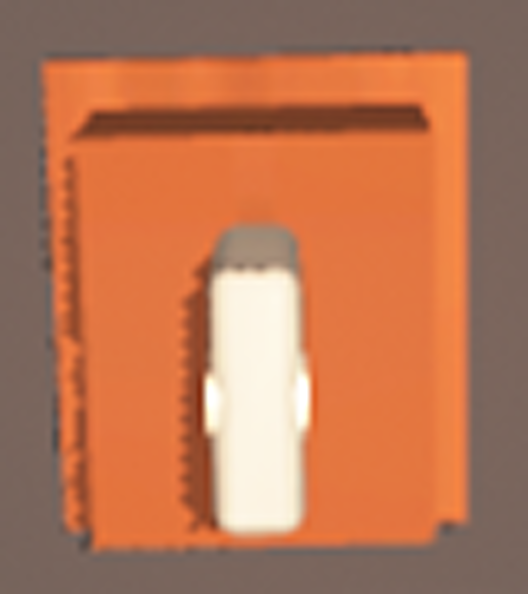

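```bash
python3 -m handwheel '[[[0.0045,-0.0022,0.01,-0.008,0.5],[0,0,0.02,0,0.5],[0,0,0.025,0,0.5],[0,0,0.025,0,0.5],[0,0,0.025,0,0.5],[0,0,0.025,0,0.5],[0,0,0.02,0,0.5],[0,0,0.01,0,0.5],[0,0,0.005,0,0.5],[0,0,0,0,0.5],[0,0,0,0,0.5]]]'
python3 - <<'E'
from h import *
o=obs();print(o['tool_pos'],o['orientation'],o['force'])
save(snap("wrist"),"w7.png");save(snap("scene"),"s7.png",(200,80,340,200),5)
E
```

```text
clock: 15.38
tool_pos: [0.4271, -0.3209, 0.0601]
orientation: [180.0, -0.0, 45.0]
force: [0.6, 0.7, 0.3]
opening: 0.0438
[ 0.42714943 -0.32090191  0.06013706] [ 1.79957395e+02 -7.87835459e-03  4.49893253e+01] [0.60404201 0.66207224 0.29236096]
```

View pics/w7.png

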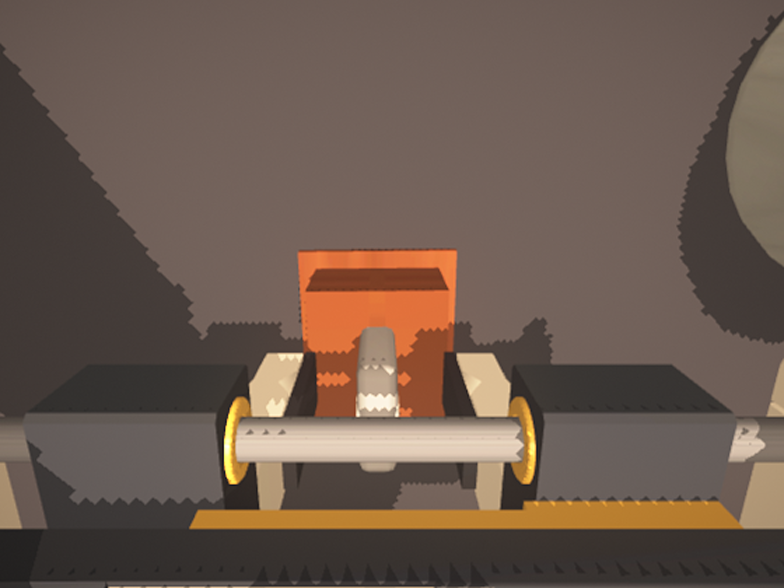

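View pics/s7.png

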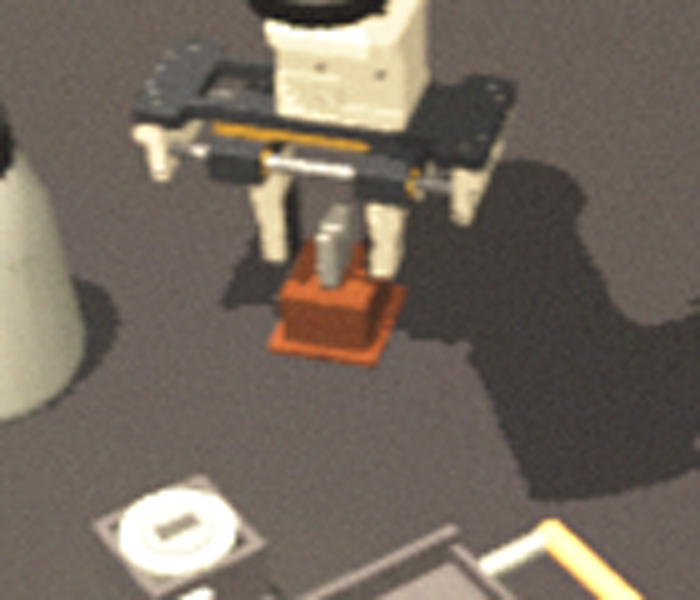

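```bash
python3 -m handwheel '[[[0,-0.0003,0.002,0,0.5],[0,0,0,0,1],[0,0,0,0,1],[0,0,0,0,1],[0,0,0,0,1],[0,0,0,0,1],[0,0,0,0,1]]]'
python3 -m handwheel '[[[0,0,-0.004,0,1],[0,0,-0.006,0,1],[0,0,-0.008,0,1],[0,0,-0.01,0,1],[0,0,-0.015,0,1],[0,0,-0.02,0,1],[0,0,-0.02,0,1],[0,0,-0.02,0,1],[0,0,-0.02,0,1],[0,0,-0.02,0,1],[0,0,-0.01,0,1],[0,0,0,0,1]]]'
python3 - <<'E'
from h import *
o=obs();print(o['tool_pos'],o['orientation'],o['force'],o['joint_pos'])
p=snap("wrist");save(p,"w8.png");q=snap("scene");save(q,"s8.png",(200,40,340,180),4)
t=snap("top")
T=T_tool(o)
for n in("key",):
  for a,b in((p,"W"),(q,"S"),(t,"T")):
    for d in place_of(n,a)[:2]:
        print(b,d['conf'],np.round(d['xy'],1))
        c,r=ray(a,d['xy']); Ti=np.linalg.inv(T);c=Ti[:3,:3]@c+Ti[:3,3];r=Ti[:3,:3]@r
        print('  at tool z=.022:',(c+r*(.022-c[2])/r[2]).round(4))
E
```

```text
clock: 16.07
tool_pos: [0.4264, -0.3206, 0.0576]
orientation: [180.0, -0.0, 45.0]
force: [0.5, 1.0, 1.5]
opening: 0.0119
clock: 17.07
tool_pos: [0.4275, -0.3211, 0.2138]
orientation: [179.7, -0.1, 45.0]
force: [0.5, 0.2, -0.6]
opening: 0.0118
[ 0.42754268 -0.32107649  0.21379931] [ 1.79725825e+02 -1.15412087e-01  4.50048158e+01] [ 0.53211895  0.18433626 -0.62350485] [-1.58606694e+01  8.46386742e+00 -1.97428094e+01  3.71828287e-02
 -6.14976522e+01  1.50847550e+02]
W 0.71 [273.5 263. ]
  at tool z=.022: [0.0006 0.0009 0.022 ]
S 0.6 [265.3  86.7]
  at tool z=.022: [ 0.003  -0.0055  0.022 ]
```

View pics/w8.png

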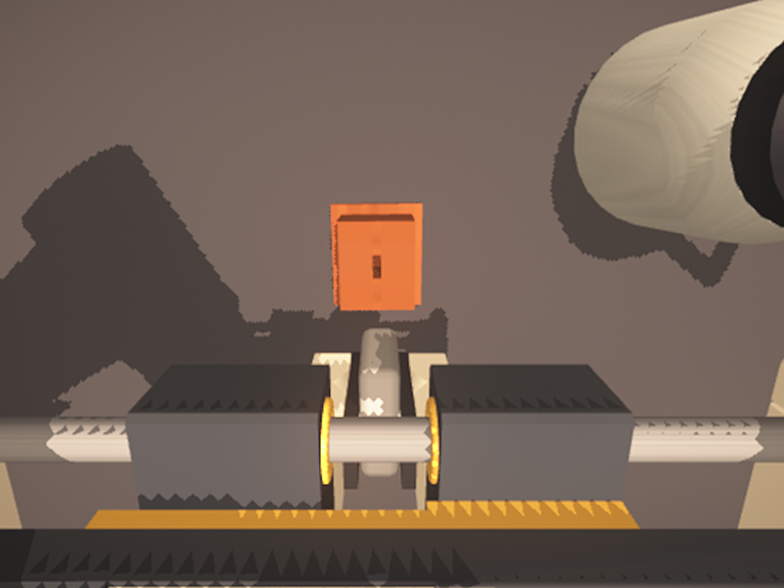

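View pics/s8.png

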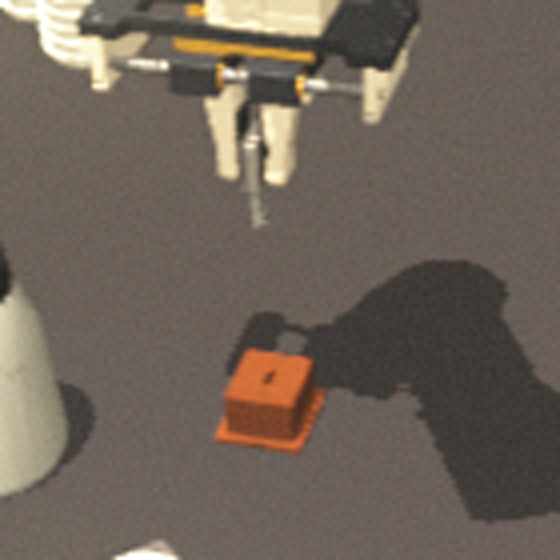

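```bash
python3 - <<'E'
from h import *
p=snap("wrist");save(p,"w8c.png",(250,170,290,210),10)
# dark slot centroid
g=p['color'][175:215,255:285].astype(int);m=g.sum(2)<190
pts=np.argwhere(m)[:,::-1]+[255,175];print(len(pts),pts.min(0),pts.max(0),pts.mean(0))
c=(pts.min(0)+pts.max(0))/2
X=at(p,c,.036);print(X);psi=np.radians(45)
d=X[:2]-[.4264,-.3206];print('key in tool at grasp',np.cos(psi)*d[0]+np.sin(psi)*d[1],np.sin(psi)*d[0]-np.cos(psi)*d[1])
E
python3 -m handwheel '[[[0,0,0,0.12,1],[0,0,0,0.12,1],[0,0,0,0.12,1],[0,0,0,0.12,1],[0,0,0,0.12,1],[0,0,0,0.12,1],[0.0198,-0.0186,0,0,1],[0.0198,-0.0186,0,0,1],[0.0198,-0.0186,0,0,1],[0.0198,-0.0186,0,0,1],[0.0198,-0.0186,0,0,1],[0.0198,-0.0186,0,0,1],[0.0198,-0.0186,0,0,1],[0.0198,-0.0186,0,0,1],[0.0198,-0.0186,0,0,1],[0.0198,-0.0186,0,0,1],[0,0,0,0,1],[0,0,0,0,1],[0,0,0,0,1]]]'
python3 - <<'E'
from h import *
o=obs();print(o['tool_pos'],o['orientation'],o['joint_pos'])
p=snap("wrist");save(p,"w9.png");save(p,"w9c.png",(220,150,320,250),7)
for d in place_of("lock_mouth",p)[:2]:
    X=at(p,d['xy'],.085);print(d['conf'],np.round(d['xy'],1),X,(np.linalg.inv(T_tool(o))@np.append(X,1))[:3])
E
```

```text
5 [273 191] [274 196] [273.8 192.6]
[ 0.42436963 -0.32364352  0.036     ]
key in tool at grasp -0.0035877812593617378 0.0007163997951873328
clock: 19.0
tool_pos: [0.6114, -0.122, 0.2096]
orientation: [180.0, 0.1, 3.8]
force: [-0.1, -0.4, -0.9]
opening: 0.012
[ 0.61141754 -0.12198201  0.2096043 ] [1.79999623e+02 1.03657921e-01 3.75845032e+00] [ 6.63104233e+00  1.71246912e+01 -8.85318654e+00 -5.35482392e-03
 -6.41256690e+01  8.71297495e+01]
0.97 [272.4 200.4] [ 0.61490109 -0.12235043  0.085     ] [0.00367733 0.00059515 0.12459786]
0.42 [108.2 108.4] [6.75880010e-01 8.53633304e-05 8.50000000e-02] [ 0.07255069 -0.11758013  0.12447248]
```

View pics/w9.png

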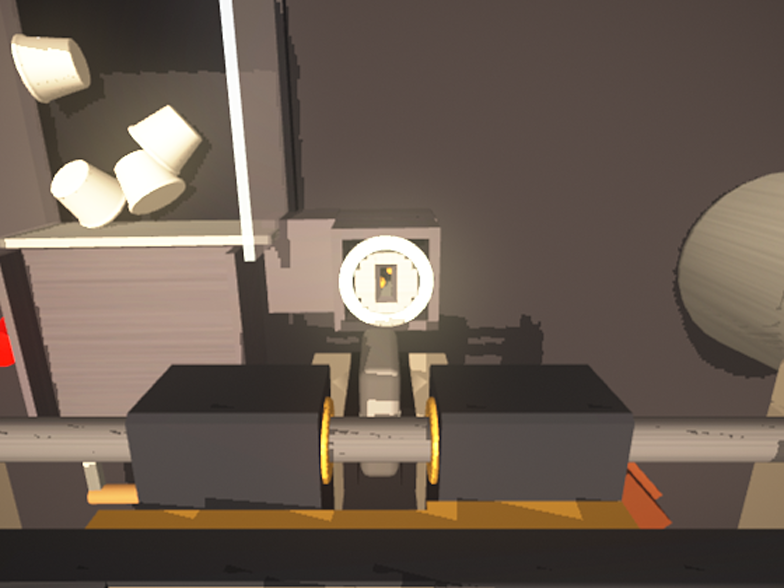

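View pics/w9c.png

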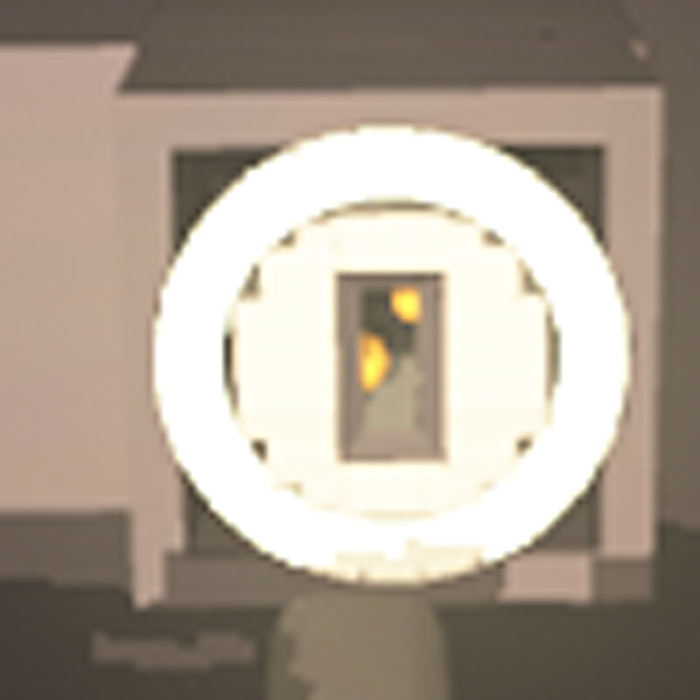

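View pics/w8c.png

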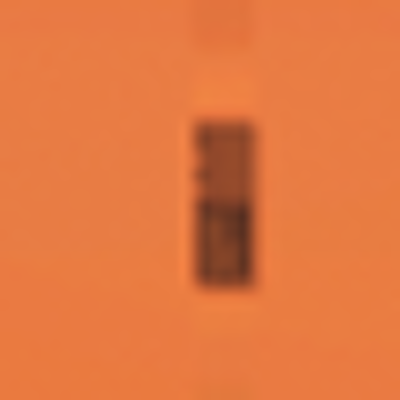

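```bash
python3 -m handwheel '[[[0.0026,0.0035,0.01,0,1],[0,0,0.015,0,1],[0,0,0.015,0,1],[0,0,0,0,1],[0,0,0,0,1],[0,0,0,0,1],[0,0,0,0,1],[0,0,0,0,1]]]'
python3 - <<'E'
from h import *
o=obs();print(o['tool_pos'],o['orientation'],o['qvel'].round(2))
p=snap("wrist");save(p,"w10c.png",(210,150,330,270),6)
q=snap("scene");save(q,"s10c.png",(190,110,280,210),6.5)
X=np.array([.6136,-.1252,.085]);print(proj(q,X),proj(p,X))
X=T_tool(o)@[0,0,.052,1];print('tip',X,proj(q,X[:3]),proj(p,X[:3]))
E
```

```text
clock: 19.77
tool_pos: [0.6152, -0.1255, 0.1715]
orientation: [180.0, -0.1, 3.7]
force: [-0.3, 1.0, 0.1]
opening: 0.0121
[ 0.6151801  -0.1254652   0.17154076] [ 1.79993644e+02 -9.07576292e-02  3.73605389e+00] [ 0.07 -0.01 -0.24 -0.12  0.03  0.02]
[235.26859841 185.7890449 ] [271.10527822 223.47028866]
tip [ 0.61526267 -0.12546559  0.11954083  1.        ] [232.95741966 174.94055174] [271.69633063 240.65489048]
```

View pics/w10c.png

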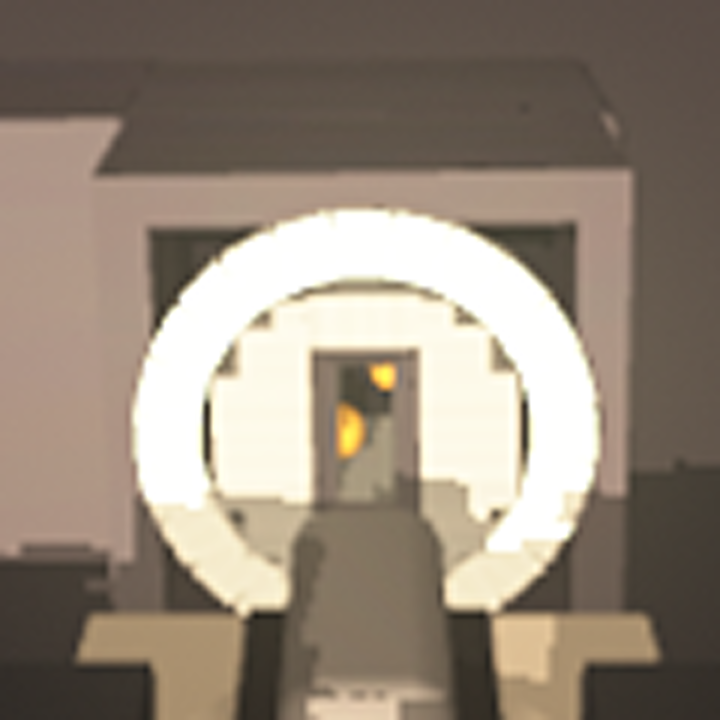

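View pics/s10c.png

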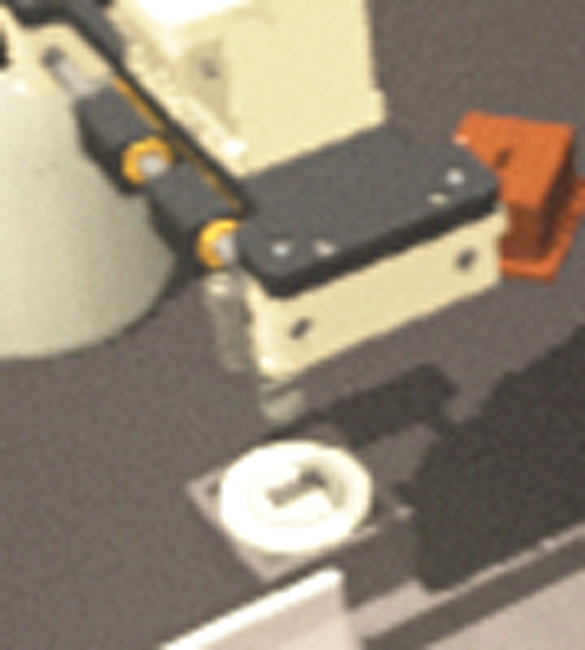

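```bash
python3 - <<'E'
from h import *
o=obs();print(o['tool_pos'],o['orientation'])
p=snap("wrist");o2=obs();print(o2['tool_pos'],o2['orientation'])
T=p['T'];Tt=T_tool(o)
g=cv2.cvtColor(p['color'],cv2.COLOR_RGB2GRAY).astype(float)
col=g[190:240,266:276].mean(1);print(col.round().astype(int).tolist())
row=g[212:228,250:292].mean(0);print(row.round().astype(int).tolist())
# ideal vertical tool
for x in np.arange(-.002,.0041,.001):
    Xw=Tt@[x+.01125,0,Tt[2,3]-.085,1];Xc=Tt@[x,0,Tt[2,3]-.085,1]
    Xr=Tt@[x+.0205,0,Tt[2,3]-.085,1]
    print(round(x,4),proj(p,Xw[:3]).round(1),proj(p,Xc[:3]).round(1))
E
```

```text
[ 0.61500189 -0.12532989  0.17126449] [-1.79999661e+02 -6.71316425e-02  3.73812142e+00]
[ 0.61492049 -0.12531485  0.17111207] [ 1.79999657e+02 -5.17259037e-02  3.74007971e+00]
[255, 255, 255, 255, 255, 255, 180, 148, 182, 242, 251, 249, 249, 249, 249, 250, 252, 238, 136, 112, 118, 136, 139, 123, 100, 84, 86, 96, 116, 144, 160, 162, 162, 164, 165, 160, 147, 146, 149, 150, 144, 140, 143, 123, 105, 116, 119, 119, 119, 119]
[248, 249, 249, 249, 249, 249, 249, 249, 248, 249, 252, 236, 157, 120, 124, 126, 135, 140, 150, 143, 120, 109, 122, 138, 146, 144, 137, 136, 133, 128, 242, 251, 249, 248, 248, 248, 248, 248, 248, 248, 248, 248]
-0.002 [271.7 208.2] [271.7 224. ]
-0.001 [271.7 206.8] [271.7 222.6]
0.0 [271.7 205.3] [271.7 221.2]
0.001 [271.7 203.9] [271.7 219.8]
0.002 [271.7 202.5] [271.7 218.4]
0.003 [271.7 201. ] [271.7 217. ]
0.004 [271.7 199.6] [271.7 215.6]
```

```bash
python3 -m handwheel '[[[-0.0008,-0.0005,0.01,0,1],[0,0,0.01,0,1],[0,0,0.007,0,1],[0,0,0.004,0,1],[0,0,0.002,0,1],[0,0,0,0,1],[0,0,0,0,1]]]'
python3 -m handwheel '[[[0,0,0.002,0,1],[0,0,0.002,0,1],[0,0,0.002,0,1],[0,0,0,0,1]]]'
python3 - <<'E'
from h import *
o=obs();print(o['tool_pos'],o['orientation'],o['force'],o['moment'])
p=snap("wrist");save(p,"w11c.png",(200,150,340,270),5)
q=snap("scene");save(q,"s11c.png",(190,110,280,210),6.5)
E
```

```text
clock: 20.5
tool_pos: [0.614, -0.1249, 0.1375]
orientation: [180.0, 0.0, 3.7]
force: [0.2, -0.9, -1.1]
opening: 0.0114
clock: 20.83
tool_pos: [0.6136, -0.1249, 0.1312]
orientation: [-180.0, 0.0, 3.7]
force: [-0.4, -0.8, -0.9]
opening: 0.0118
[ 0.61362849 -0.12490319  0.1311928 ] [-1.79995021e+02  2.53290058e-02  3.72969421e+00] [-0.41325074 -0.83329478 -0.88141694] [-0.04275092  0.04180237  0.07773914]
```

View pics/w11c.png

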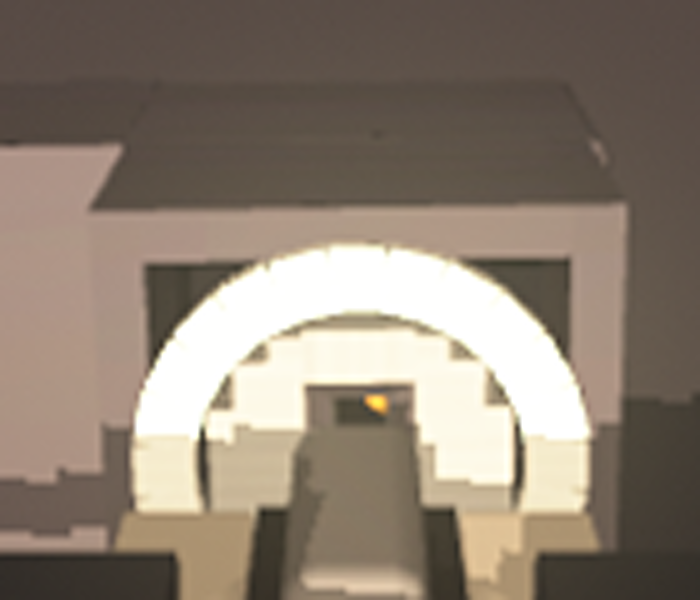

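View pics/s11c.png

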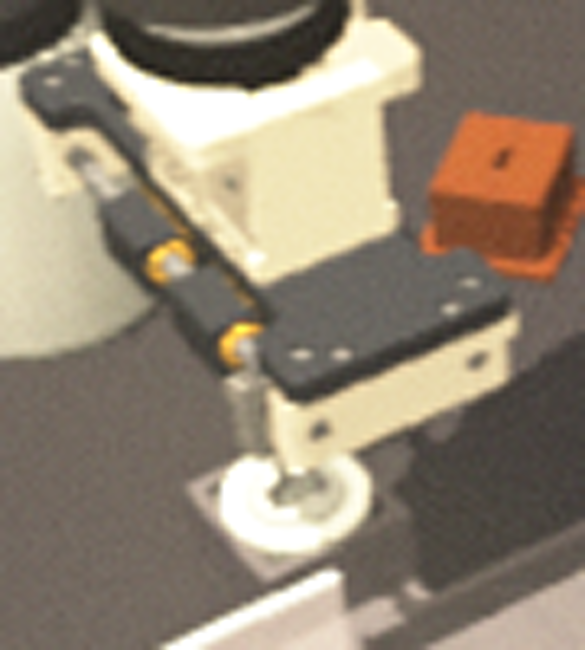

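```bash
python3 -m handwheel '[[[0,0,0.0015,0,1],[0,0,0.0015,0,1],[0,0,0.0015,0,1],[0,0,0,0,1]]]'
python3 -m handwheel '[[[0,0,0.001,0,1],[0,0,0.001,0,1],[0,0,0.001,0,1],[0,0,0,0,1]]]'
```

```text
clock: 21.27
tool_pos: [0.6137, -0.1249, 0.1267]
orientation: [-180.0, 0.0, 3.7]
force: [0.6, 0.0, -0.5]
opening: 0.0118
clock: 21.6
tool_pos: [0.6141, -0.1253, 0.1241]
orientation: [180.0, -0.0, 3.7]
force: [1.2, -1.9, -0.5]
opening: 0.0118
```

Now rocking about z (±~3°) while descending.

```bash
python3 -m handwheel '[[[0,0,0.001,0.05,1],[0,0,0.001,-0.05,1],[0,0,0.001,-0.05,1],[0,0,0.001,0.05,1]]]'
python3 -m handwheel '[[[0,0,0.001,0.05,1],[0,0,0.001,-0.05,1],[0,0,0.001,-0.05,1],[0,0,0.001,0.05,1]]]'
```

```text
clock: 21.93
tool_pos: [0.6143, -0.1258, 0.1207]
orientation: [179.9, -0.1, 4.0]
force: [0.6, -6.0, 3.4]
opening: 0.0122
clock: 22.27
tool_pos: [0.6148, -0.126, 0.1173]
orientation: [179.9, -0.1, 4.0]
force: [0.8, -6.4, 4.8]
opening: 0.0122
```

```bash
python3 -m handwheel '[[[0,0.0006,0.001,0.05,1],[0,0.0004,0.001,-0.05,1],[0,0,0.001,-0.05,1],[0,0,0.001,0.05,1]]]'
python3 -m handwheel '[[[0,0,0.001,0.05,1],[0,0,0.001,-0.05,1],[0,0,0.001,-0.05,1],[0,0,0.001,0.05,1]]]'
```

```text
clock: 22.6
tool_pos: [0.6152, -0.1257, 0.1134]
orientation: [180.0, -0.2, 4.0]
force: [-0.1, -0.8, 4.4]
opening: 0.0117
clock: 22.93
tool_pos: [0.6154, -0.1256, 0.11]
orientation: [180.0, -0.2, 4.0]
force: [-0.6, 1.8, 5.3]
opening: 0.0122
```

```bash
python3 -m handwheel '[[[0,0,0.001,0.05,1],[0,0,0.001,-0.05,1],[0,0,0.001,-0.05,1],[0,0,0.001,0.05,1]]]'
python3 -m handwheel '[[[0,0,0.001,0.04,1],[0,0,0.001,-0.04,1],[0,0,0,0,1]]]'
python3 - <<'E'
from h import *
o=obs();print(o['tool_pos'],o['orientation'],o['force'],o['moment'])
p=snap("wrist");save(p,"w12c.png",(180,130,360,290),4)
q=snap("scene");save(q,"s12c.png",(190,110,280,210),6.5)
E
```

```text
clock: 23.27
tool_pos: [0.6155, -0.1255, 0.1064]
orientation: [180.0, -0.2, 4.0]
force: [-4.8, 5.3, 21.4]
opening: 0.0123
clock: 23.52
tool_pos: [0.6156, -0.1255, 0.1063]
orientation: [180.0, -0.3, 3.9]
force: [-7.3, 4.6, 26.1]
opening: 0.012
[ 0.61558368 -0.12552609  0.10634574] [179.95818705  -0.26718135   3.94307216] [-7.34327505  4.61173241 26.14341417] [1.97700146 2.868423   0.06736013]
```

View pics/w12c.png

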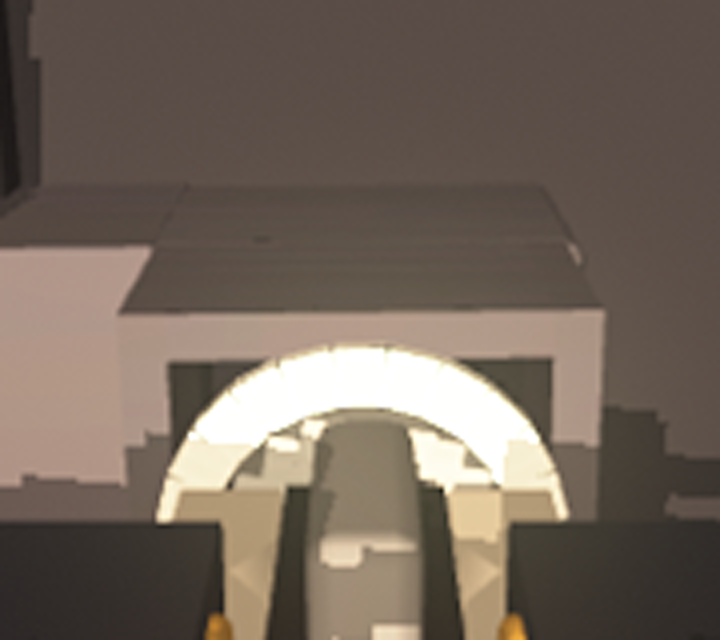

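View pics/s12c.png

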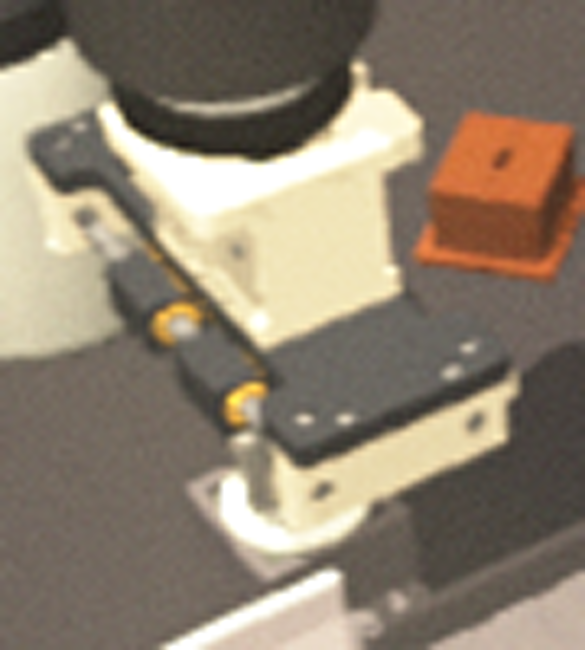

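```bash
python3 -m handwheel '[[[-0.0008,-0.0003,-0.0007,0,1],[0,0,0,0,1]]]'
python3 -m handwheel '[[[0,0,0,0.1,1],[0,0,0,0.1,1],[0,0,0,0.1,1],[0,0,0,0.1,1]]]'
python3 - <<'E'
from h import *
o=obs();print(o['moment'],o['force'],o['tool_pos'])
E
```

```text
clock: 23.78
tool_pos: [0.6155, -0.1255, 0.1064]
orientation: [179.9, -0.3, 3.8]
force: [-2.3, 3.1, 19.4]
opening: 0.0119
clock: 24.12
tool_pos: [0.6153, -0.1259, 0.1064]
orientation: [-180.0, -0.3, -19.4]
force: [-2.7, -0.3, 17.1]
opening: 0.0121
[0.01308116 1.08830656 0.10256497] [-2.66252463 -0.30480146 17.06863561] [ 0.61533077 -0.1259413   0.10640932]
```

```bash
python3 -m handwheel '[[[0,0,0,0.1,1],[0,0,0,0.1,1],[0,0,0,0.1,1],[0,0,0,0.1,1],[0,0,0,0.1,1],[0,0,0,0.1,1]]]'
python3 -m handwheel '[[[0,0,0,0.1,1],[0,0,0,0.1,1],[0,0,0,0.1,1],[0,0,0,0.1,1],[0,0,0,0.1,1],[0,0,0,0.05,1],[0,0,0,0,1]]]'
python3 - <<'E'
from h import *
o=obs();print(o['moment'],o['force'],o['tool_pos'],o['orientation'],o['joint_pos'])
p=snap("wrist");save(p,"w13c.png",(180,130,360,290),4)
q=snap("scene");save(q,"s13c.png",(190,110,280,210),6.5)
E
```

```text
clock: 24.62
tool_pos: [0.6148, -0.1264, 0.1064]
orientation: [-179.8, -0.2, -53.8]
force: [-3.7, -1.7, 19.2]
opening: 0.0117
clock: 25.2
tool_pos: [0.6146, -0.1264, 0.1064]
orientation: [-179.8, -0.1, -85.2]
force: [-5.1, -2.6, 19.8]
opening: 0.0119
[-0.33042423  1.78903727  0.09484936] [-5.14823681 -2.58832722 19.84325327] [ 0.61456286 -0.12638081  0.1063705 ] [-1.79771754e+02 -1.05048083e-01 -8.51894388e+01] [  6.24635383  22.62380677 -15.63548174   0.14146283 -51.5152535
  -1.52339878]
```

View pics/w13c.png

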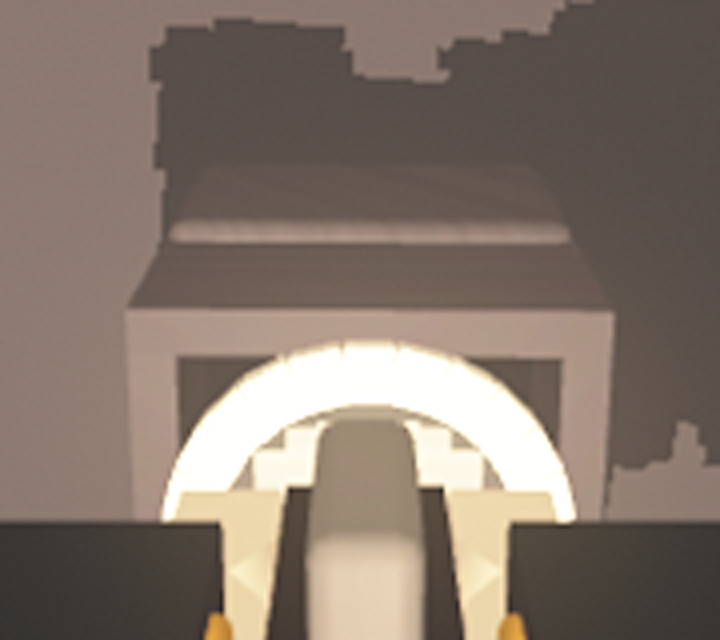

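View pics/s13c.png

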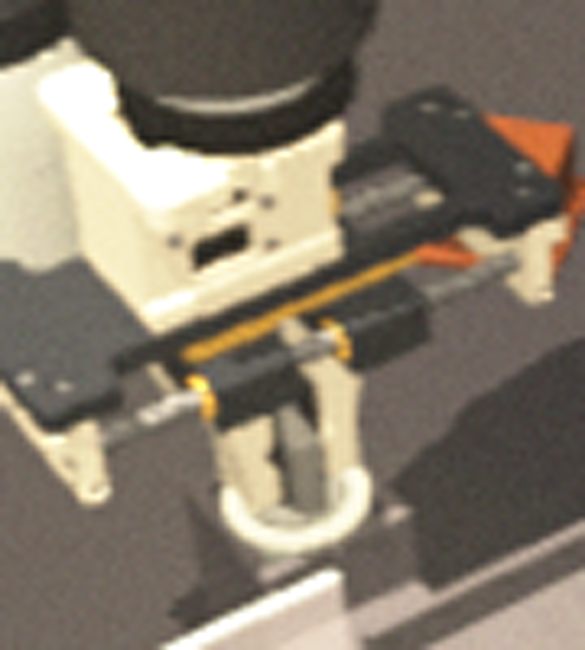

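```bash
for i in 1; do python3 -m handwheel '[[[0,0,0,0.06,1],[0,0,0,0.06,1],[0,0,0,0,1],[0,0,0,0,1]]]'; python3 -c "
from h import *
print(obs()['moment'],obs()['orientation'])"; done
python3 -m handwheel '[[[0,0,0,0.05,1],[0,0,0,0,1],[0,0,0,0,1]]]'; python3 -c "
from h import *
print(obs()['moment'],obs()['orientation'])"
```

```text
clock: 25.63
tool_pos: [0.6146, -0.1263, 0.1064]
orientation: [-179.8, -0.1, -91.9]
force: [-5.0, -0.4, 21.2]
opening: 0.0116
[-0.18282344  1.69070374  0.08757112] [-1.79756102e+02 -7.48783470e-02 -9.18902068e+01]
clock: 25.88
tool_pos: [0.6144, -0.1263, 0.1064]
orientation: [-179.8, -0.1, -94.7]
force: [-5.5, -0.3, 21.7]
opening: 0.0118
[-0.01491673  2.14978381  0.09834165] [-1.79776263e+02 -6.24648770e-02 -9.47457616e+01]
```

```bash
python3 -m handwheel '[[[0,0,0,0.03,1],[0,0,0,0,1],[0,0,0,0,1]]]'; python3 -c "
from h import *
print(obs()['moment'],obs()['orientation'])"
python3 -m handwheel '[[[0,0,0,0.03,1],[0,0,0,0,1],[0,0,0,0,1]]]'; python3 -c "
from h import *
print(obs()['moment'],obs()['orientation'])
p=snap('wrist');save(p,'w14c.png',(180,130,360,290),4)
p=snap('scene');save(p,'s14.png')"
```

```text
clock: 26.13
tool_pos: [0.6143, -0.1263, 0.1064]
orientation: [-179.8, -0.1, -96.5]
force: [-6.8, -0.5, 21.3]
opening: 0.0119
[0.11778706 2.23187206 0.20157116] [-1.79783328e+02 -5.91463189e-02 -9.64500650e+01]
clock: 26.38
tool_pos: [0.6143, -0.1262, 0.1064]
orientation: [-179.8, -0.1, -98.2]
force: [-4.9, 0.0, 20.4]
opening: 0.0117
[0.07824759 2.37340746 0.48453771] [-1.79787645e+02 -5.54543297e-02 -9.81503544e+01]
```

View pics/w14c.png

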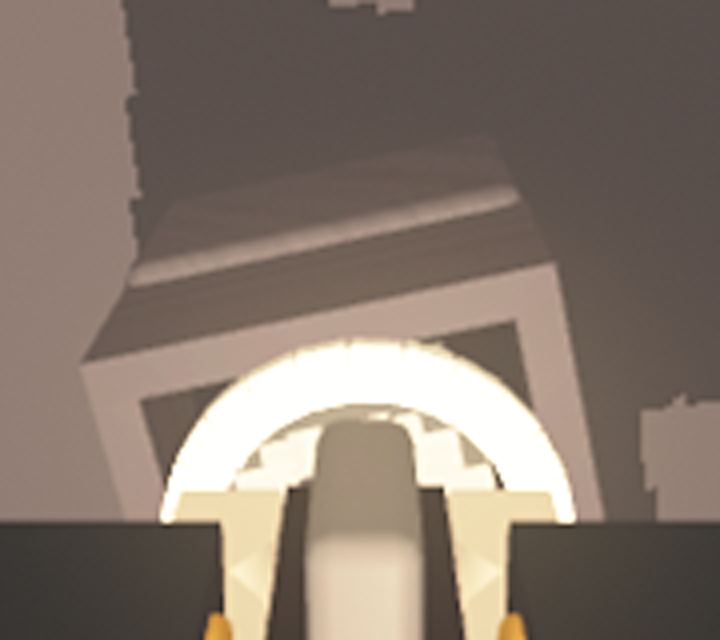

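View pics/s14.png

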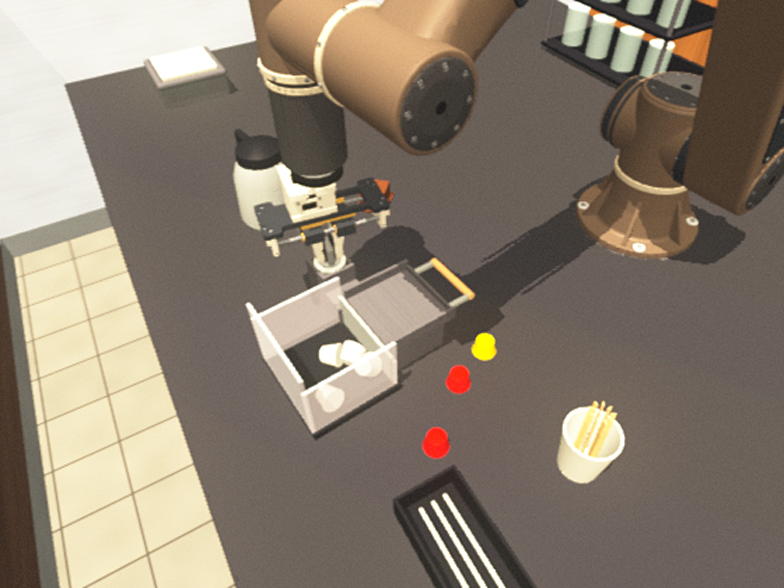

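```bash
python3 -m handwheel '[[[0,0,0,-0.018,1],[0,0,0,0,1],[0,0,0,0,1],[0,0,0,0,1],[0,0,0,0,1]]]'; python3 -c "
from h import *
from plant import close_job
print(obs()['moment'],obs()['orientation']);print(close_job())"
```

```text
clock: 26.9
tool_pos: [0.6143, -0.1262, 0.1064]
orientation: [-179.8, -0.1, -97.1]
force: [-5.9, -1.1, 22.4]
opening: 0.0118
[0.05700312 2.3008785  0.10416269] [-1.79788425e+02 -5.21855080e-02 -9.71372839e+01]
the job is handed in; nothing more can be done
None
```

The pods are in the hopper and the tray is level again. The key is fully home in the lock and was turned clockwise to the plug's stop. I handed the job in at about 27 s while still gripping and holding it there.

- **Tray:** I lifted it by its bar to about 0.9 rad and lowered it back to the starting height. The pictures show all four pods in the hopper and the tray empty and level.
- **Key going in:** I rocked it a few degrees past the pins, which took about 5 N. It stopped hard at 106.3 mm tool height under about 26 N, and the expected height with the head on the plug was about 106.6 mm.
- **Turning:** I turned it about 101°, which is 90° plus the play in the keyway. The moment rose from 0.1 to 0.48 Nm at the stop, and I then eased back about 1°.
- **Final hold:** The last reading before hand-in was 0.10 Nm, about the spring's torque plus sensor offset. That fits the plug being held at or just short of its stop, but I could not see the plug angle directly. The gripper opening was 11.8 mm, so the key was still in the grip, with about 22 N pressing down.
- **Bystanders:** The last scene picture shows the cup, jug, cutlery box and red and yellow pods where they started.
- **Disagreement:** The network's lock-mouth position was about 3 mm off from the picture, so I used the edges measured in the picture. I shifted the tool about 1 mm sideways when the side force showed the key rubbing on its way in.

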